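# Gauge the jaw gap of a bag sealer

## Task

Get the bag sealer ready for a jaw-gap check: throw its lever from the white notch into the yellow middle notch, which draws the red shutter out of the jaw gap and must stay there. Then take the yellow gauge out of the stand and slide its blade down the sloping jaw gap until its shoulder rests fully home on the jaws, and leave it there. Leave the blue gauge in its stand and do not disturb the bottle, jar and can.

Things in the scene. Friction and masses are not known exactly. Their poses are not given: they have to be found in the camera images.
- lever (a joint): Lever on the left (+y) end of the sealer: flat steel arm, black barrel grip 130 mm from the hinge, which runs along the sealer's y. 0 = white notch, leaning 0.6 rad to the sealer's front (-x); 0.6 = yellow notch, arm upright, shutter open; 0.9 = black notch, end of travel, leaning 0.3 rad back: too far. The hinge is stiff: the lever stays where it is left; 1 to 3 N at the grip moves it.
- lever_grip (a point): Centre of the lever's black barrel grip: cylinder along the sealer's y, diameter 28 mm, 40 mm long, free on all sides. Turns with the lever.
- lever_hinge (a point): Point on the lever's hinge axis, level (in the sealer's y) with the grip's centre; 145 mm above the table. Its axes are those of the sealer: z up, y along the hinge, x to the sealer's back.
- yellow_notch (a point): Where the grip's centre is when the lever stands in the yellow notch: 130 mm straight above lever_hinge, 275 mm above the table. Fixed to the sealer. The arm then stands over the upright yellow tab on the round aluminium quadrant (white and black tabs mark the other notches).
- sealer: Bag sealer, fixed: grey base 180 (x) x 240 (y) x 90 mm high with blue end plates to 158 mm high and a grey back housing (x from +55 to +90 mm) to 155 mm high. Origin at the centre of its underside, x to its back, y towards the lever end, z up.
- jaws: Sloping aluminium jaws, 53 (x) x 220 (y) mm. Origin: centre of the gap's mouth, in the plane of the jaw tops, 170 mm above the table. z points out of the gap, leaning 0.48 rad from vertical to the sealer's front (-x); the blade goes in along -z. Gap 9 mm in x (flared to 20 in its top 6 mm), 54 in y, 66 deep. A red shutter blocks it 7.5 mm down until the lever reaches the yellow notch.
- gauge_yellow: Yellow gauge, 180 g, loose, blade down in one of the stand's slots. Origin: centre of its shoulder's underside (70 mm up in the stand); z up the handle, x across the thickness. Steel blade 5 (x) x 46 (y) mm, 60 mm down from the origin, last 10 mm 38 wide; shoulder 24 x 70 x 10 mm above the origin; handle 20 (x) x 36 (y) mm, z 10 to 86 mm. May go in either way round.
- gauge_grip (a point): A good grip point on the yellow gauge's handle, 55 mm above the gauge's origin; 20 mm thick in the gauge's x.
- gauge_tip (a point): Tip of the yellow gauge's blade, 60 mm below its origin.
- gauge_blue: A gauge for another machine, same shape but blue, standing in the other slot of the stand, 100 mm away in the stand's y. Stays there.
- stand: Grey gauge stand, fixed, 70 (x) x 190 (y) x 70 mm high, with two slots 9 x 53 mm, 64 mm deep, at y = +50 and -50 mm. Origin at the centre of its underside. Which gauge is in which slot varies.
- bottle: Clear bottle with blue cap, diameter 64, height 150 mm; origin under its centre. Bystander.
- jar: Amber jar with red lid, diameter 72, height 100 mm; origin under its centre. Bystander.
- can: Steel can, diameter 74, height 110 mm; origin under its centre. Bystander.

How it is judged:
By the outcome, as a careful person would: the job done as asked, in the order asked, and still so for the second after the job is handed in, with the robot touching nothing.
It also fails if it takes over 54 s, if anything falls off the work surface, if the arm or the gripper's body presses on something with over 40 N, if the wrist force passes 120 N, or if a joint passes its speed limit or range.

## Robot

A 6-joint arm with a two-finger parallel gripper is mounted at the origin on the work surface. World frame = base frame: x ahead of the robot, y to its left, z up, the work surface at z = 0. Lengths are in m, angles in rad, forces in N, time in s.
With the tool pointing down it reaches from about 0.35 to 0.8 m from the base axis. Payload 7.3 kg.
Tool frame: the origin (TCP) lies midway between the tips of the shut fingers; the grasp point (between the pads) lies 19 mm behind it; z points along the fingers, y is the line along which they close (so a half turn about z gives the same grasp; the last joint's range is limited). The gripper opens to 85 mm and grips with 20 to 120 N. Pads are 22 mm wide; open, the fingers measure 114 mm over their backs; the gripper's body (76 mm by 85 mm) begins 54 mm behind the grasp point. The pads swing forward as they close: fully open they stand 13 mm farther back than shut.
Start: joints at [-1.319, 0.342, 1.524, -0, 1.275, -0.146], TCP at [0.203, -0.484, 0.231] pointing down, gripper open.
Joint ranges: [-2.53, 2.53], [-0.77, 2.02], [0.04, 2.7], [-1, 4.14], [0.28, 2.66], [-3.11, 3.11]. Speed limits (rad/s): [2.57, 2.57, 3.14, 3.14, 3.14, 3.14].

## Interface

Orientations are given as a rotation vector (axis times angle).
In Python, from rig import ctrl, open_jaws, gripper_close, get_image, order, sensors gives the robot as it stands. The module is installed in compiled form; this text tells all that it offers. Calls block until the motion is done:
- ctrl.move_to(position, orientation): joint-space move of the TCP to a pose.
- ctrl.line_to(position, vel=0.15, attitude=None, stop_force=None): straight line of the TCP; attitude=None keeps the orientation; vel is the mean speed in m/s. With stop_force (N) it stops when the force on the tool has changed by that much, and returns True; else False.
- ctrl.set_joints(angles): joint-space move.
- open_jaws() and gripper_close(squeeze=None): open the fingers fully, or close them until they stop; squeeze is the grip in N (None keeps the last).
- ctrl.pause(seconds).
- ctrl.ik(position, orientation): joint angles nearest the present ones, or None.
- get_image(name): name is "scene" or "top"; returns a dict with "image" (400x640x3 uint8, red, green, blue), "vfov" (degrees; the focal length in pixels is half the picture's height over the tangent of half this angle, whatever the lens; pixels are square), "cx", "cy" (the principal point, pixels), "origin" and "orientation" of the camera in the world. Camera axes: x right, y down, z forward; pixel columns grow to the right and rows downward; lengths in m; the calibration is good to about 2 mm. A picture is of the moment at which its call begins. There is no depth.
A pose or a line that the arm cannot do raises ctrl.MotionError and nothing moves.
- order.hand_in(): hands the job in; it is judged then, once.
Readings, each from a call of its own:
- sensors.current_time(): time.
- sensors.current_joint_positions(): joint angles.
- sensors.current_joint_velocities(): joint speeds.
- sensors.current_joint_efforts(): joint torques, N m.
- sensors.current_position(): TCP position.
- sensors.current_orientation(): TCP orientation.
- sensors.current_contact_force(): force on the tool from outside, world axes, zero at the start.
- sensors.current_ft_torque(): the same for the moment, N m.
- sensors.current_grip_width(): finger opening in m.
- sensors.current_grip_force(): force on a finger pad.
Only numpy, scipy, OpenCV 4.12 (cv2) and the standard library are available. Lean on these libraries where they do the work, as an engineer would, in place of code of your own. Each camera call takes 0.05 s, during which the arm holds its last target. There are 200 camera calls.

## Working session

There is one attempt and no reset: what is moved stays moved. The work goes in short steps, each a Python script; the robot and the scene stay as the last script left them, time stands still between calls to the robot, and variables do not carry over. Pictures are saved under pics/ and viewed, at most 10 in all, crops included, and the job is handed in when it is done.

```bash
mkdir -p pics
python3 - <<'E'
from rig import get_image,sensors
import cv2,pickle
for n in("scene","top"):
    d=get_image(n); cv2.imwrite(f"pics/{n}0.png",d["image"][:,:,::-1]); pickle.dump(d,open(f"{n}0.pkl","wb"))
    print({k:v for k,v in d.items() if k!="image"})
print(sensors.current_time(),sensors.current_orientation())
E
```

```text
{'vfov': 43.23154506812293, 'cx': 319.8083939014697, 'cy': 192.9763353336188, 'origin': array([1.45600343, 0.06067574, 1.21510171]), 'orientation': array([-1.76942799, -1.86245769,  0.65948403])}
{'vfov': 46.826123922889515, 'cx': 310.13785027889213, 'cy': 195.24039304412918, 'origin': array([0.50885621, 0.0095696 , 1.63638097]), 'orientation': array([-2.16937671,  2.18795971, -0.04434457])}
0.1 [-3.07832242e+00 -6.20427606e-01  7.83653031e-05]
```

View pics/scene0.png

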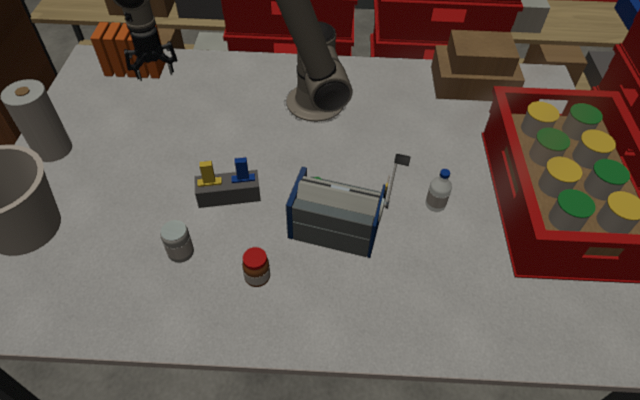

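View pics/top0.png

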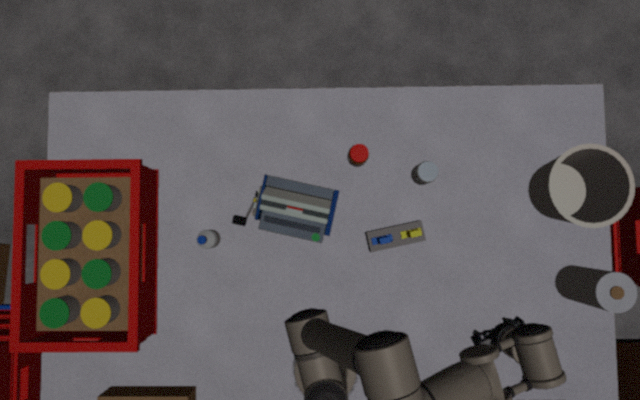

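Run:
```python
import cv2
a=cv2.imread("pics/top0.png")[165:250,228:348]; cv2.imwrite("pics/t1.png",cv2.resize(a,None,fx=6.6,fy=6.6,interpolation=cv2.INTER_CUBIC))
b=cv2.imread("pics/scene0.png")[140:260,190:350]; b2=cv2.imread("pics/scene0.png")[140:260,280:420]
cv2.imwrite("pics/s1.png",cv2.resize(b2,None,fx=5,fy=5,interpolation=cv2.INTER_CUBIC))
```

```text
(no output)
```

View pics/t1.png

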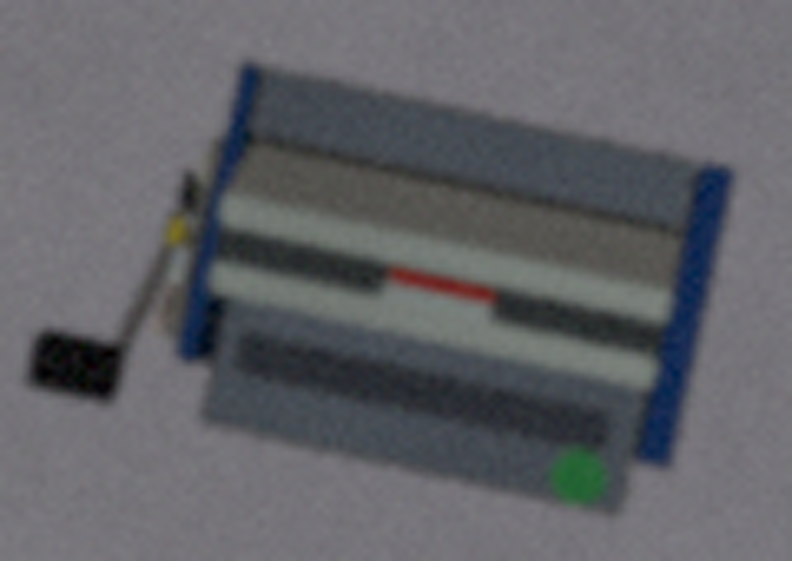

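View pics/s1.png

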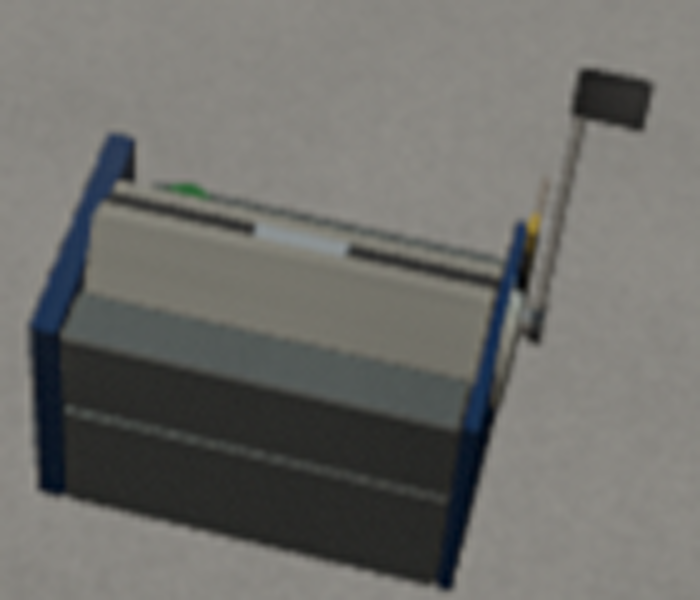

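```bash
cat > cam.py <<'E'
import numpy as np,pickle,cv2
from scipy.spatial.transform import Rotation as R
from scipy.optimize import least_squares
def load(n): return pickle.load(open(f"{n}.pkl","rb"))
def f(d): return 200/np.tan(np.radians(d["vfov"])/2)
def proj(d,P):
    p=R.from_rotvec(d["orientation"]).inv().apply(np.atleast_2d(P)-d["origin"])
    return p[:,:2]/p[:,2:]*f(d)+[d["cx"],d["cy"]]
def ray(d,uv):
    v=np.r_[(np.array(uv)-[d["cx"],d["cy"]])/f(d),1]; return R.from_rotvec(d["orientation"]).apply(v)
def onz(d,uv,z):
    r=ray(d,uv); return d["origin"]+r*(z-d["origin"][2])/r[2]
def tri(d1,u1,d2,u2):
    s=least_squares(lambda P:np.r_[proj(d1,P)[0]-u1,proj(d2,P)[0]-u2],[.5,0,.1]); return s.x,s.fun
def T1(u,v): return ((u+.5)/6.6-.5+228,(v+.5)/6.6-.5+165)
def S1(u,v): return ((u+.5)/5-.5+280,(v+.5)/5-.5+140)
E
python3 - <<'E'
from cam import *
np.set_printoptions(precision=4,suppress=True)
t,s=load("top0"),load("scene0")
for n,a,b in [("grip",(75,366),(613,99)),("y-27",(495,306),(253,229)),("y+27",(385,276),(348,250)),("y-110",(660,337),(110,201)),("y+110",(220,245),(498,282)),
  ("houseback-",(697,165),(66,338)),("houseback+",(257,68),(466,430)),("plate top-back+outer",(243,65),(490,415)),]:
    print(n,*tri(t,T1(*a),s,S1(*b)))
print("basefront",onz(t,T1(205,420),.09),onz(t,T1(622,513),.09), "plate bottoms back",onz(s,S1(42,491),0),onz(s,S1(447,588),0))
print("grip z",onz(t,T1(75,366),.2523),onz(s,S1(613,99),.2523))
a=cv2.imread("pics/top0.png")[212:258,358:432]; b=cv2.imread("pics/scene0.png")[150:210,188:268]
a=cv2.resize(a,None,fx=8,fy=8,interpolation=cv2.INTER_CUBIC)[:,:592];b=cv2.resize(b,None,fx=7,fy=7,interpolation=cv2.INTER_CUBIC)
b=cv2.resize(cv2.imread("pics/scene0.png")[155:185,190:260],None,fx=7.4,fy=7.4,interpolation=cv2.INTER_CUBIC)
c=np.zeros((368+b.shape[0],592,3),np.uint8);c[:368]=a;c[368:,:b.shape[1]]=b;cv2.imwrite("pics/st.png",c);print(c.shape)
E
```

```text
grip [0.5235 0.2536 0.2559] [ 0.0543  0.0014  0.0476 -0.0023]
y-27 [0.5516 0.0668 0.1704] [-0.1917  0.0084 -0.1654  0.0012]
y+27 [0.5663 0.119  0.1737] [-0.0537  0.0014 -0.0459  0.0008]
y-110 [ 0.536  -0.0126  0.1706] [-0.1393  0.0099 -0.1215 -0.0011]
y+110 [0.5821 0.1996 0.1713] [-0.2821 -0.0008 -0.2382  0.0083]
houseback- [ 0.6199 -0.0311  0.1533] [-0.3376  0.0269 -0.2819 -0.004 ]
houseback+ [0.6695 0.1826 0.1545] [-0.0136  0.0001 -0.011   0.0003]
plate top-back+outer [0.6696 0.1914 0.1682] [-1.1199  0.0003 -0.9032  0.0298]
basefront [0.4973 0.2169 0.09  ] [0.4489 0.0058 0.09  ] plate bottoms back [ 0.6135 -0.0484  0.    ] [0.6672 0.1871 0.    ]
grip z [0.5235 0.2544 0.2523] [0.52   0.2542 0.2523]
(590, 592, 3)
```

View pics/st.png

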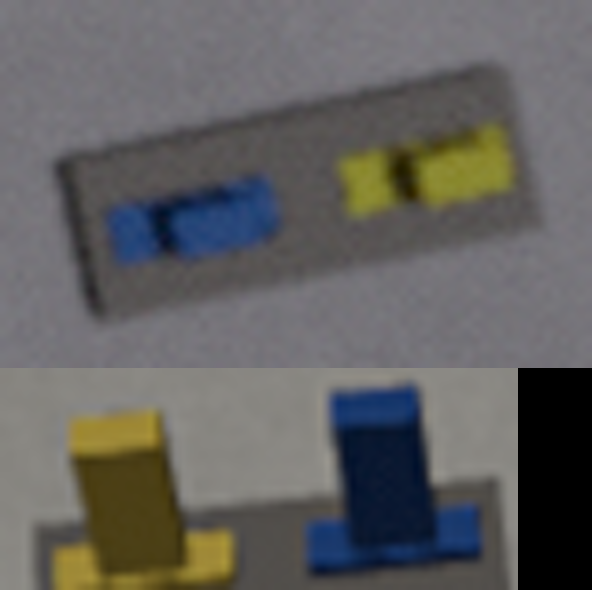

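```bash
cat > plan.py <<'E'
from cam import *
YAW=-.224; J=np.array([.559,.093,.1705]); LEAN=.48
Rs=R.from_euler("z",YAW)
grip0=np.array([.5225,.254,.2523]); hinge=np.array([grip0[0],grip0[1],.145])+Rs.apply([.0734,0,0]); hinge[2]=.145
def tool(yaw,lean=0,flip=1):
    # columns x,y,z ; tool y along frame x, tool z along -frame z (frame z leaning to -x)
    return (R.from_euler("z",yaw)*R.from_euler("y",-lean)*R.from_matrix(np.array([[0,1,0],[1,0,0],[0,0,-1.]]).T)*R.from_euler("z",0 if flip>0 else np.pi))
def arc(q): return hinge+.13*Rs.apply([-np.sin(.6-q),0,np.cos(.6-q)])
E
python3 - <<'E'
from plan import *
from rig import ctrl,sensors
np.set_printoptions(precision=4,suppress=True)
t,s=load("top0"),load("scene0")
A=lambda u,v:((u+.5)/8-.5+358,(v+.5)/8-.5+212); B=lambda u,v:((u+.5)/7.4-.5+190,(v-368+.5)/7.4-.5+155)
print("yellow",*tri(t,A(463,166),s,B(117,434)), onz(t,A(463,166),.156),onz(s,B(117,434),.156))
c=[onz(t,A(*p),.07) for p in [(62,160),(500,65),(540,225),(98,318)]]; print(np.array(c),np.mean(c,0))
e=c[0]-c[1];print("yaw",np.arctan2(-e[0],e[1]));e=c[3]-c[2];print(np.arctan2(-e[0],e[1]))
print("yellow shoulder",onz(t,A(343,160),.08),onz(t,A(350,215),.08))
print("hinge",hinge,"notch",arc(.6))
y=.2136; G=np.mean(c,0)+R.from_euler("z",y).apply([0,-.05,0]);print("slot",G)
for n,P,yw,ln in [("lever",arc(0)-[0,0,.019],YAW,0),("lever6",arc(.6)-[0,0,.019],YAW,0),("gauge",[G[0],G[1],.106],y,0),("up",[G[0],G[1],.22],y,0),
   ("ins",J+Rs.apply(R.from_euler("y",-LEAN).apply([0,0,.036])),YAW,LEAN),("pre",J+Rs.apply(R.from_euler("y",-LEAN).apply([0,0,.12])),YAW,LEAN)]:
    for fl in(1,-1): print(n,fl,ctrl.ik(list(P),list(tool(yw,ln,fl).as_rotvec())))
E
```

```text
yellow [ 0.4811 -0.2911  0.1598] [-0.006   0.001  -0.0055 -0.0004] [ 0.481  -0.2919  0.156 ] [ 0.4776 -0.2924  0.156 ]
[[ 0.4832 -0.1412  0.07  ]
 [ 0.5217 -0.3259  0.07  ]
 [ 0.4545 -0.3411  0.07  ]
 [ 0.4168 -0.1553  0.07  ]] [ 0.469  -0.2409  0.07  ]
yaw 0.20565069177609852
0.19986061445624703
yellow shoulder [ 0.4824 -0.2575  0.08  ] [ 0.4595 -0.26    0.08  ]
hinge [0.5941 0.2377 0.145 ] notch [0.5941 0.2377 0.275 ]
slot [ 0.4796 -0.2897  0.07  ]
lever 1 [ 0.3206  0.444   1.3607 -0.      1.3369  0.5446]
lever -1 [ 0.3206  0.444   1.3607 -0.      1.3369 -2.597 ]
lever6 1 [ 0.2609  0.5456  1.1305 -0.      1.4656  0.4849]
lever6 -1 [ 0.2609  0.5456  1.1305 -0.      1.4656 -2.6567]
gauge 1 [-0.6802  0.5325  1.5932 -0.      1.0159 -0.8938]
gauge -1 [-0.6802  0.5325  1.5932  0.      1.0159  2.2478]
up 1 [-0.6802  0.4157  1.4434 -0.      1.2825 -0.8938]
up -1 [-0.6802  0.4157  1.4434  0.      1.2825  2.2478]
ins 1 [ 0.1283  0.2264  1.8865 -0.2888  0.5937  0.5567]
ins -1 [ 0.1283  0.2264  1.8865 -0.2888  0.5937 -2.5849]
pre 1 [ 0.1635  0.0791  1.8377 -0.2479  0.7911  0.5235]
pre -1 [ 0.1635  0.0791  1.8377 -0.2479  0.7911 -2.6181]
```

Run:
```python
from plan import *
from rig import *
np.set_printoptions(precision=4,suppress=True)
o=list(tool(YAW).as_rotvec()); d=np.array([0,0,.019])
ctrl.move_to(list(arc(0)-d+[0,0,.10]),o)
ctrl.line_to(list(arc(0)-d),vel=.12)
gripper_close(20); print(sensors.current_grip_width(),sensors.current_contact_force(),sensors.current_position())
for q in(.15,.3,.45,.6): ctrl.line_to(list(arc(q)-d),vel=.08); print(q,sensors.current_contact_force())
ctrl.pause(.2);print(sensors.current_position()+d,arc(.6),sensors.current_contact_force(),sensors.current_grip_width())
open_jaws()
ctrl.line_to(list(arc(.6)-d+[0,0,.09]),vel=.2)
o=list(tool(.203).as_rotvec())
ctrl.move_to([.4798,-.2905,.22],o)
print(sensors.current_time())
for n in("scene","top"):
    x=get_image(n);pickle.dump(x,open(n+"1.pkl","wb"));cv2.imwrite(f"pics/{n}1.png",x["image"][:,:,::-1])
a=cv2.imread("pics/top1.png")[165:250,228:348];b=cv2.imread("pics/scene1.png")[140:220,340:420]
a=cv2.resize(a,None,fx=4,fy=4,interpolation=cv2.INTER_CUBIC);b=cv2.resize(b,None,fx=4,fy=4,interpolation=cv2.INTER_CUBIC)
c=np.zeros((340,800,3),np.uint8);c[:,:480]=a;c[:320,480:]=b;cv2.imwrite("pics/lev1.png",c)
```

```text
0.027122550512103244 [-1.6805  0.0994  2.2377] [0.5224 0.2541 0.2336]
0.15 [-4.6749  0.5834  7.7921]
0.3 [-4.2484 -0.252   6.5379]
0.45 [-1.994   0.8696  4.6013]
0.6 [0.1247 0.7965 2.6215]
[0.5942 0.2378 0.2751] [0.5941 0.2377 0.275 ] [1.1084 0.799  1.7112] 0.027070095508112367
9.4583
```

View pics/lev1.png

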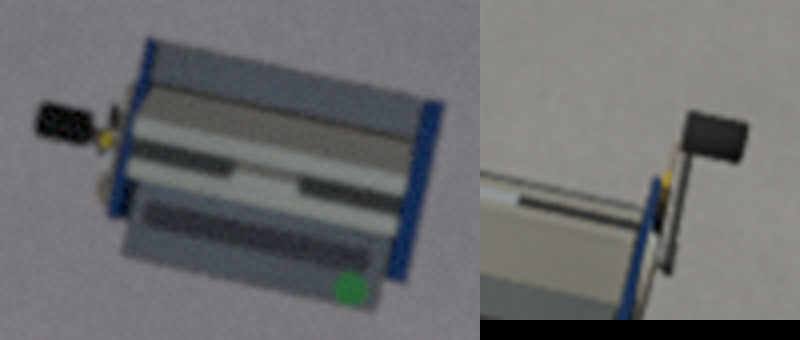

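Run:
```python
from plan import *
from rig import *
np.set_printoptions(precision=4,suppress=True)
t,s=load("top1"),load("scene1")
P,r=tri(t,((64.5)/4-.5+228,(123.)/4-.5+165),s,((715.5-480)/4-.5+340,137.5/4-.5+140))
l=Rs.inv().apply(P-hinge);print(P,r,"sealer rel hinge",l)
if abs(l[0])>.005: raise SystemExit
ctrl.line_to([.4798,-.2905,.106],vel=.15,stop_force=15)
gripper_close(60);print(sensors.current_grip_width(),sensors.current_contact_force())
ctrl.line_to([.4798,-.2905,.25],vel=.15)
print(sensors.current_grip_width(),sensors.current_contact_force(),sensors.current_time())
o=list(tool(YAW,LEAN).as_rotvec())
n=Rs.apply(R.from_euler("y",-LEAN).apply([0,0,1]))
ctrl.move_to(list(J+n*(.036+.105)),o)
print(sensors.current_contact_force(),sensors.current_ft_torque(),sensors.current_time())
for n in("scene","top"):
    x=get_image(n);pickle.dump(x,open(n+"2.pkl","wb"));cv2.imwrite(f"pics/{n}2.png",x["image"][:,:,::-1])
a=cv2.imread("pics/top2.png")[150:250,228:348];b=cv2.imread("pics/scene2.png")[100:220,280:400]
c=np.hstack([cv2.resize(a,(400,333)),cv2.resize(b,(333,333))]);cv2.imwrite("pics/pre.png",c)
```

```text
[0.5963 0.2362 0.2782] [-0.0545 -0.0012 -0.0461  0.0021] sealer rel hinge [ 0.0025 -0.0009  0.1332]
0.01939091343085721 [-3.9025 -1.1473  1.8707]
0.01914671629777498 [ 1.0728 -0.7328 -2.0346] 12.1833
[ 0.0158  0.0073 -2.1334] [ 0.0762  0.3456 -0.0206] 13.675
```

View pics/pre.png

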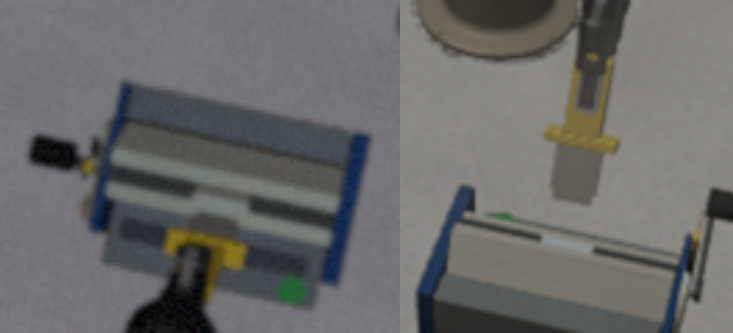

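Run:
```python
from plan import *
np.set_printoptions(precision=2,suppress=True)
t,s=load("top2"),load("scene2")
Rj=Rs*R.from_euler("y",-LEAN); 
K=lambda p:J+Rj.apply(p)
pts=[(0,-.019,.045),(0,.019,.045),(-.012,-.035,.115),(-.012,.035,.115),(.012,-.035,.115),(.012,.035,.115)]
print("strip ends",proj(t,K([(0,-.027,0),(0,.027,0)])),proj(s,K([(0,-.027,0),(0,.027,0)])))
top=t["image"][150:250,228:348];sc=s["image"][100:220,280:400]
a=np.ascontiguousarray(cv2.resize(top,None,fx=4,fy=4,interpolation=cv2.INTER_CUBIC)[:,60:360]);b=np.ascontiguousarray(cv2.resize(sc,None,fx=5,fy=5,interpolation=cv2.INTER_CUBIC)[:,100:600])
pts+=[(0,-.027,0),(0,.027,0)]
for p in pts:
    u=(proj(t,K(p))[0]-[228,150]+.5)*4-[60,0];cv2.circle(a,tuple(np.int32(u)),2,(255,0,255),-1)
    u=(proj(s,K(p))[0]-[280,100]+.5)*5-[100,0];cv2.circle(b,tuple(np.int32(u)),2,(255,0,255),-1)
c=np.zeros((600,800,3),np.uint8);c[:400,:300]=a;c[:,300:]=b;cv2.imwrite("pics/ov.png",c[:,:,::-1])
```

```text
strip ends [[302.41 210.49]
 [285.83 206.86]] [[329.99 185.78]
 [349.2  190.  ]]
```

View pics/ov.png

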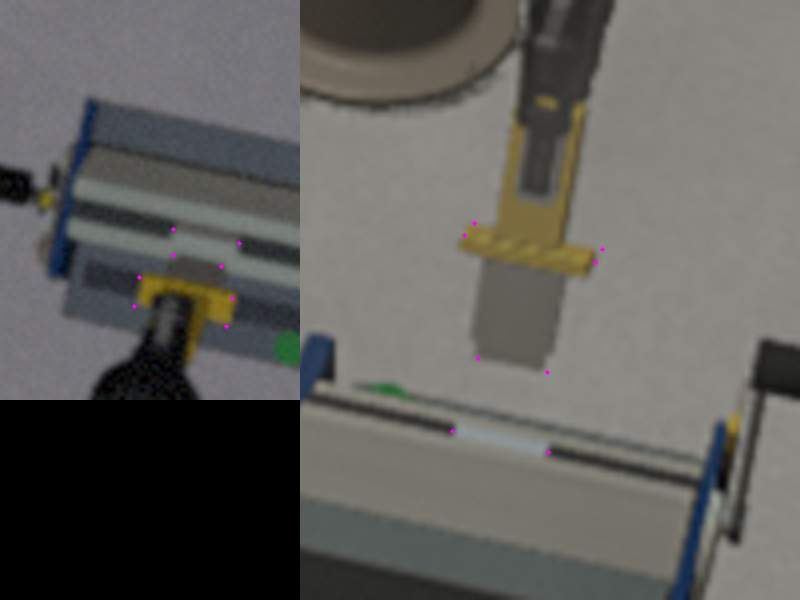

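Run:
```python
from plan import *
from rig import *
np.set_printoptions(precision=4,suppress=True)
Rj=Rs*R.from_euler("y",-LEAN); n=Rj.apply([0,0,1])
jl=lambda:Rj.inv().apply(np.array(sensors.current_position())-J)
def st(m): print(m,jl(),"F",Rj.inv().apply(sensors.current_contact_force()),"M",Rj.inv().apply(sensors.current_ft_torque()))
r=ctrl.line_to(list(J+n*.08),vel=.08,stop_force=12);st(r)
if not r:
    r=ctrl.line_to(list(J+n*.044),vel=.05,stop_force=15);st(r)
    if not r:
        r=ctrl.line_to(list(J+n*.028),vel=.02,stop_force=15);st(r)
print(sensors.current_time(),sensors.current_grip_width())
```

```text
False [0.0003 0.0001 0.0803] F [-0.9935  0.4229 -1.9119] M [-0.0237  0.3951 -0.0059]
False [0.0002 0.     0.0441] F [ 0.1602  0.1868 -1.8813] M [-0.0162  0.3586 -0.0412]
True [-0.0002  0.0001  0.0361] F [-0.228  -0.0738  6.3648] M [-0.1475  0.1884  0.0203]
16.0667 0.01915587293403307
```

Run:
```python
from plan import *
from rig import *
np.set_printoptions(precision=4,suppress=True)
Rj=Rs*R.from_euler("y",-LEAN); n=Rj.apply([0,0,1])
jl=lambda:Rj.inv().apply(np.array(sensors.current_position())-J)
def st(m): print(m,jl(),"F",Rj.inv().apply(sensors.current_contact_force()),"M",Rj.inv().apply(sensors.current_ft_torque()))
r=ctrl.line_to(list(J+n*.030),vel=.02,stop_force=20);st(r)
gripper_close(20);st("loose")
open_jaws();ctrl.pause(.2);st("open")
ctrl.line_to(list(J+n*.16),vel=.15)
gripper_close(20)
# push gently down on the handle top (z=.086)
r=ctrl.line_to(list(J+n*.080),vel=.04,stop_force=10);st(r)
ctrl.line_to(list(J+n*.17),vel=.15)
ctrl.move_to([.30,-.30,.35],list(tool(.0).as_rotvec()))
print(sensors.current_time())
for m in("scene","top"):
    x=get_image(m);pickle.dump(x,open(m+"3.pkl","wb"))
t,s=load("top3"),load("scene3")
a=np.ascontiguousarray(cv2.resize(t["image"][150:250,228:348],None,fx=4,fy=4,interpolation=cv2.INTER_CUBIC)[:,:400]);b=np.ascontiguousarray(cv2.resize(s["image"][130:220,320:420],None,fx=4,fy=4,interpolation=cv2.INTER_CUBIC))
K=lambda p:J+Rj.apply(p)
for p in [(x,y,.086) for x in(-.01,.01) for y in(-.018,.018)]+[(x,y,.01) for x in(-.012,.012) for y in(-.035,.035)]:
    cv2.circle(a,tuple(np.int32((proj(t,K(p))[0]-[228,150]+.5)*4)),1,(255,0,255),-1)
    cv2.circle(b,tuple(np.int32((proj(s,K(p))[0]-[320,130]+.5)*4)),1,(255,0,255),-1)
c=np.zeros((400,800,3),np.uint8);c[:,:400]=a;c[:360,400:]=b;cv2.imwrite("pics/fin.png",c[:,:,::-1])
```

```text
True [-0.0002  0.0002  0.0361] F [-0.9451 -0.8183  6.3255] M [-0.1637  0.1959  0.004 ]
loose [-0.0002  0.0001  0.0361] F [-0.4984 -0.5947  6.8985] M [-0.1718  0.1336 -0.0199]
open [-0.0013 -0.0001  0.0355] F [0.4197 0.7974 0.0468] M [-0.0011  0.2375  0.0062]
True [ 0.0001 -0.      0.0864] F [-0.4748 -0.0137  6.9487] M [-0.0129  0.3762 -0.0247]
23.0833
```

View pics/fin.png

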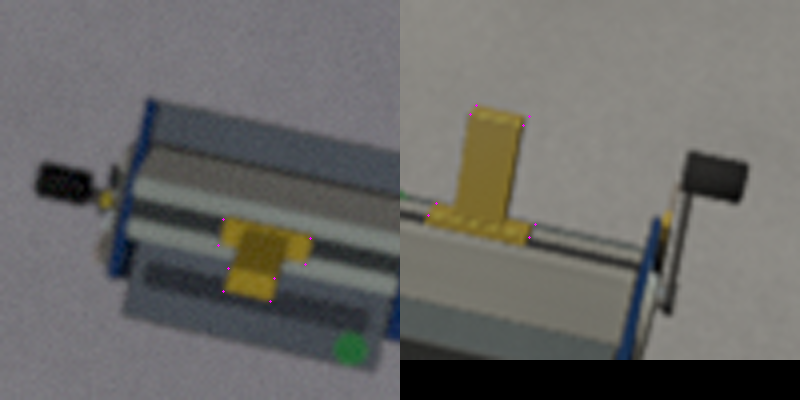

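The overlay shows the gauge seated: its shoulder is at about (265,240), and the handle top matches the prediction for fully home. The lever grip at (64,182) hasn't moved from the yellow notch, and no red is visible in the gap.

```bash
python3 -c "
from rig import order
print(order.hand_in())"
```

```text
the job is handed in; nothing more can be done
None
```

The job is handed in at about 23 s: the lever is in the yellow notch with the shutter open, and the yellow gauge is fully home in the jaw gap; the blue gauge, bottle, jar and can were never approached, though I did not re-image them at the end.

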